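# Show the foot of a brass lamp stem to the inspection camera

### The job

Slide the turned brass lamp stem along its aluminium holding rail and out at the open end, then pick it up and present the flat underside of its foot to the inspection camera: centred in front of the lens, square to it, the foot 10 cm from the lens. Do not touch the camera, leave the other loose lamp parts where they stand, and finish while still holding the stem steady there in the gripper.

Things in the scene. Friction and masses are not known exactly. Their poses are not given: they have to be found in the camera images.
- stem: Turned brass lamp stem, 88 mm long, 0.3 kg, loose, upright in the rail at the start. Origin: centre of its foot's flat underside; z runs from foot to top. Heights from the underside: foot disc 40 mm across to 6 mm, neck 16 mm across from 9 to 24 mm, cylindrical barrel 28 mm across from 31 to 77 mm (grip here), 23 mm button to 88 mm. The foot stands under the rail's lips.
- rail: Fixed aluminium T-channel along its x, origin on the table, z up. Floor at z = 6 mm, x -145 to 90, 78 mm wide. Lips from x = -90 to 90 mm: 24 mm gap on y = 0, underside z = 15, top 19.5; channel below 48 mm wide. Stop at x = 90; -x end open, towards the robot, with a bare landing. Under the lips the stem cannot be lifted; its foot is clear once its origin is past x = -110 mm.
- camera: Fixed inspection camera: grey box with a black lens barrel, tilted on a dark bench foot 110 x 90 mm, 105 mm high in all. Origin on the table under it, z up; -x is the heading in which it looks, roughly towards the robot and 55 degrees above the horizontal.
- lens (a point): Centre of the lens's front face, 12 mm to -x and 98 mm above the camera's origin. Its z axis is the optical axis, out of the lens the way the camera looks. The stem's foot is wanted at z = 100 mm on this axis, stem z parallel to it (foot towards the lens, top away: the stem leans 35 degrees from upright).
- lampholder: Loose bystander: brass lamp holder, 34 mm across, 50 mm high, upright on the table. Origin: centre of its underside.
- finial: Loose bystander: brass finial, 36 mm across, 64 mm high, upright on the table. Origin: centre of its underside.
- drip_pan: Loose bystander: shallow round brass drip pan, 68 mm across, 14 mm high, on the table. Origin: centre of its underside.
Not all that is in view belongs to the job. Leave any pink or purple look-alike of the stem alone. What is shaped like the camera but red is not meant.

How it is judged:
By the outcome, as a careful person would: the job done as asked, in the order asked, and still so for the second after the job is handed in, while the arm keeps its last pose, push and grip.
It also fails if it takes over 40 s, if anything falls off the work surface, if the arm or the gripper's body presses on something with over 40 N, if the wrist force passes 120 N, or if a joint passes its speed limit or range.

### The arm

A 6-joint arm with a two-finger parallel gripper is mounted at the origin on the work surface; the furniture and walls round the work are solid. World frame = base frame: x ahead of the robot, y to its left, z up, the work surface at z = 0. Lengths are in m, angles in rad, forces in N, time in s.
With the tool pointing down it reaches from about 0.275 to 0.825 m from the base axis. Payload 4.9 kg.
Tool frame: the origin (TCP) lies between the finger pads; the fingertips stand 25 mm ahead of it and the grasp point (between the pads) lies 6 mm ahead of it; z points along the fingers, y is the line along which they close (so a half turn about z gives the same grasp; the last joint's range is limited). The gripper opens to 85 mm and grips with 20 to 120 N. Pads are 22 mm wide; open, the fingers measure 114 mm over their backs; the gripper's body (76 mm by 85 mm) begins 54 mm behind the grasp point. The pads swing forward as they close: fully open they stand 13 mm farther back than shut.
Start: joints at [-1.455, 0.326, -0.193, 1.052, 0, 1.437], TCP at [0.136, -0.533, 0.256] pointing down, gripper open.
Joint ranges: [-2.65, 2.65], [-0.97, 1.79], [-1.3, 1.35], [-1.93, 2.1], [-1.47, 1.37], [-3.14, 3.14]. Speed limits (rad/s): [2.57, 2.57, 3.14, 3.14, 3.14, 3.14].

### API

Orientations are given as a 3x3 rotation matrix whose columns are the frame's x, y, z axes.
In Python, from rig import manip gives the robot as it stands.
- The arm moves only by the shell command python3 -m jog 'ROWS' [FORCE]. ROWS is JSON, a list of rows, each an object of numbers: "x", "y", "z": the shift along the world's x, y, z scaled (see below); "ax", "ay", "az": the turn, a rotation vector about the world's x, y, z scaled (see below); "hand": the finger opening in mm, from 0 to 85.4. In form: [{"x": .., "y": .., "z": .., "ax": .., "ay": .., "az": .., "hand": ..}, ...]. A call has 1 to 12 rows; each row is the pose to reach, as a shift and turn from the pose commanded when the call began; what a row does not reach only later rows make up. The controller multiplies each number of a shift by 80 cm and each number of a turn by 0.5 rad. A row lasts 1/12 s, in which the tool goes at most 41.7 mm and 7.16 degrees, less where a joint would pass 70% of its speed; a pose out of reach is approached as far as the arm can. A call with a number of a shift or a turn outside -1 to 1 is refused whole. A call with a gripper value outside its range is refused whole. The fingers move at their own pace and stop on an object; FORCE is the grip in N (left out, the last holds). Time passes only in rows, so rows that repeat a pose let the fingers close. It gives the time, the measured TCP pose, the force, the opening and the grip force at its end, in the units of the state.
- manip.read_state(): the state, without advancing time (a new reading comes with each control period).
- manip.camera(name): name is "side" or "top" or "wrist"; returns the picture (400x640x3 uint8, red, green, blue); there is no depth.
- manip.calibration(name): a dict with "fovy" (degrees; the focal length in pixels is half the picture's height over the tangent of half this angle, whatever the lens; pixels are square), "cx", "cy" (the principal point, pixels), "pose" (4x4, takes a point from camera to world coordinates). Camera axes: x right, y up, looking along -z (the intrinsics and any distortion apply to the point x, -y, -z); pixel columns grow to the right and rows downward; lengths in m; the calibration is good to about 2 mm. A picture is of the moment at which its call begins: read the wrist's pose just before it. calibration takes no time and is no camera call; for the wrist camera it gives the pose at the moment of the call.
- manip.close_job(): hands the job in; it is judged then, once.
The state is a dict: "clock": time; "qpos": joint angles; "qvel": joint speeds; "joint_torque": joint torques, N m; "tool_pos": TCP position; "orientation": TCP orientation; "ft_force": force on the tool from outside, world axes, zero at the start; "wrist_torque": the same for the moment, N m; "gripper_width": finger opening in m; "grasp_force": force on a finger pad.
Only numpy, scipy, OpenCV 4.12 (cv2) and the standard library are available. Lean on these libraries where they do the work, as an engineer would, in place of code of your own. Each camera call takes 0.05 s, during which the arm holds its last target. There are 200 camera calls.

## Working session

There is one attempt and no reset: what is moved stays moved. The work goes in short steps, Python scripts to look and compute and a shell command to move; the robot and the scene stay as the last step left them, time stands still between calls to the robot, and variables do not carry over. Pictures are saved under pics/ and viewed, at most 10 in all, crops included, and the job is handed in when it is done.

```bash
mkdir -p pics; ls
python3 - <<'E'
from rig import manip
import cv2,numpy as np
for n in("top","side"):
    im=manip.camera(n); cv2.imwrite(f"pics/{n}0.png",im[:,:,::-1])
    c=manip.calibration(n); print(n,{k:(np.round(v,4).tolist() if k=="pose" else v) for k,v in c.items()})
s=manip.read_state(); print(s["clock"],s["tool_pos"],np.round(s["orientation"],3).tolist())
E
```

```text
pics
top {'fovy': 54.21421865140276, 'cx': 317.9534942645362, 'cy': 197.70683940644477, 'pose': [[0.1211, 0.9725, -0.1992, 0.3782], [-0.9926, 0.1185, -0.0245, 0.1671], [-0.0002, 0.2007, 0.9797, 0.9887], [0.0, 0.0, 0.0, 1.0]]}
side {'fovy': 55.86547141176342, 'cx': 315.37701823966324, 'cy': 196.662140848062, 'pose': [[-0.8109, 0.3621, -0.4597, 0.1428], [-0.5848, -0.5291, 0.6148, 0.728], [-0.0206, 0.7674, 0.6408, 0.6867], [0.0, 0.0, 0.0, 1.0]]}
0.1 [ 0.13593067 -0.5324274   0.25559072] [[0.969, 0.247, -0.0], [0.247, -0.969, 0.002], [0.0, -0.002, -1.0]]
```

View pics/top0.png

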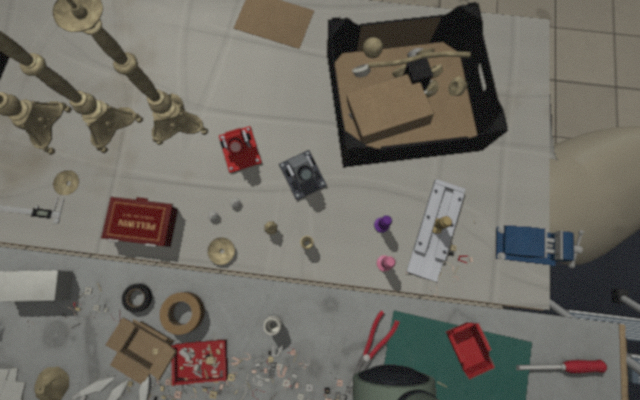

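View pics/side0.png

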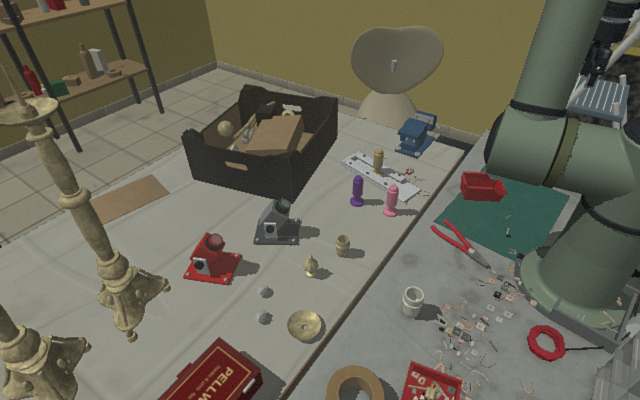

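The top picture shows the robot at the bottom and +x pointing up. Candidates for the stem are brass in the rail at (445,222), purple at (383,223) and pink at (387,263); the finial and lampholder are at (308,243) and (270,227). I choose the brass one in the rail. For the camera, the grey one at (303,175) fits the description and the red one at (240,150) doesn't. Next is a close crop to check.

Run:
```python
import cv2,numpy as np
t=cv2.imread("pics/top0.png"); s=cv2.imread("pics/side0.png")
a=cv2.resize(t[170:290,400:480],None,fx=5,fy=5,interpolation=cv2.INTER_CUBIC)
b=cv2.resize(t[140:210,270:340],(400,400)[:2],interpolation=cv2.INTER_CUBIC)
c=cv2.resize(s[140:210,335:435],(400,280)); b=cv2.resize(b,(320,320))
o=np.zeros((600,800,3),np.uint8); o[:,:400]=a; o[:320,400:720]=b; o[320:,400:]=c
cv2.imwrite("pics/crop1.png",o)
```

```text
(no output)
```

View pics/crop1.png

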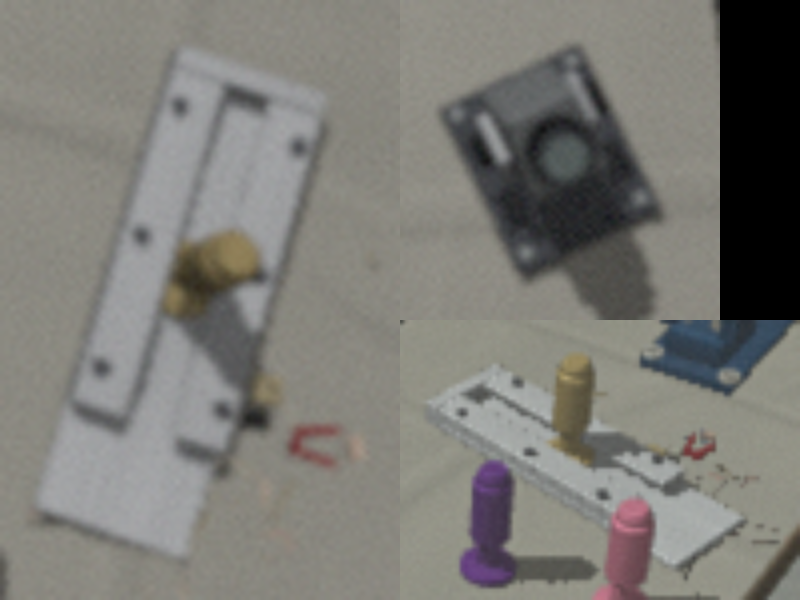

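The crop confirms the brass stem in the rail, top at crop (238,255), with the landing towards the robot. The grey camera's lens is at crop (565,155). Now for the numbers.

```bash
cat > h.py <<'E'
import numpy as np,cv2
from rig import manip
def ray(c,p):
    f=200/np.tan(np.radians(c["fovy"])/2); d=np.array([(p[0]-c["cx"])/f,-(p[1]-c["cy"])/f,-1]); P=np.array(c["pose"])
    return P[:3,3],P[:3,:3]@d
def onz(c,p,z):
    o,d=ray(c,p); return o+d*(z-o[2])/d[2]
def two(c1,p1,c2,p2):
    A=[];b=[]
    for c,p in((c1,p1),(c2,p2)):
        o,d=ray(c,p); d/=np.linalg.norm(d); M=np.eye(3)-np.outer(d,d); A.append(M); b.append(M@o)
    x=np.linalg.lstsq(np.vstack(A),np.hstack(b),rcond=None)[0]
    return x,np.linalg.norm(np.vstack(A)@x-np.hstack(b))
def proj(c,X):
    P=np.array(c["pose"]); q=P[:3,:3].T@(np.array(X)-P[:3,3]); f=200/np.tan(np.radians(c["fovy"])/2)
    return np.array([c["cx"]+f*q[0]/-q[2],c["cy"]-f*q[1]/-q[2]])
E
python3 - <<'E'
from h import *
np.set_printoptions(precision=4,suppress=True)
T=manip.calibration("top");S=manip.calibration("side")
k=lambda u,v:(400+u/5-.4,170+v/5-.4)
for n,p,z in(("TL",(180,48),.0195),("TR",(325,95),.0195),("BL",(38,512),.006),("BR",(187,557),.006),("lipL",(76,402),.0195),("lipR",(125,420),.0195),("stemtop",(240,253),.094)):
    print(n,onz(T,k(*p),z))
g=lambda u,v:(270+(u-400)*70/320-.4,140+v*70/320-.4)
C=[onz(T,g(*p),.01)[:2] for p in((445,108),(578,45),(660,215),(525,280))]
print(np.array(C),np.mean(C,0)); 
for i in range(4):
    e=C[(i+1)%4]-C[i]; print(np.linalg.norm(e),np.degrees(np.arctan2(e[1],e[0])))
print("lens z98",onz(T,g(565,155),.098), two(T,g(565,155),S,(283,204)))
kk=lambda u,v:(335+(u-400)/4-.4,140+(v-320)/4-.4)
print("stem two",two(T,k(240,253),S,kk(577,360)))
for n,p in(("lamp",(308,243)),("finial",(270,227)),("purple",(383,223)),("pink",(387,263))): print(n,onz(T,p,.05))
s=manip.read_state(); W=manip.calibration("wrist"); R=s["orientation"]; P=W["pose"]
print("wrist cam in tool", R.T@(P[:3,3]-s["tool_pos"]), (R.T@P[:3,:3]), W["fovy"],W["cx"],W["cy"])
E
```

```text
TL [ 0.6596 -0.1013  0.0195]
TR [ 0.6438 -0.1761  0.0195]
BL [ 0.4187 -0.0499  0.006 ]
BR [ 0.4058 -0.1243  0.006 ]
lipL [ 0.4735 -0.0614  0.0195]
lipR [ 0.4677 -0.086   0.0195]
stemtop [ 0.5437 -0.1142  0.094 ]
[[0.656  0.3023]
 [0.7025 0.2318]
 [0.6087 0.1734]
 [0.5625 0.2439]] [0.6324 0.2378]
0.08440182888688043 -56.61130943601677
0.11047465615140963 -148.08914851980825
0.08423365598557192 123.20692305882936
0.11020328953904798 31.994894353553665
lens z98 [0.6136 0.2251 0.098 ] (array([0.6151, 0.2257, 0.0944]), np.float64(0.0009693216535631661))
stem two (array([ 0.5427, -0.115 ,  0.093 ]), np.float64(0.001739161880458533))
lamp [0.4562 0.2009 0.05  ]
finial [0.4833 0.2968 0.05  ]
purple [0.5261 0.0268 0.05  ]
pink [0.432 0.009 0.05 ]
wrist cam in tool [ 0.0667 -0.0005 -0.1166] [[ 0.0011  0.9647  0.2633]
 [ 1.     -0.0009 -0.0008]
 [-0.0005  0.2633 -0.9647]] 61.70828129172423 317.32630604463037 205.1374060266725
```

```bash
python3 -m jog '[{"x":0.25,"y":0.26,"z":0.02,"az":1},{"x":0.25,"y":0.26,"z":0.02,"az":1},{"x":0.25,"y":0.26,"z":0.02,"az":1},{"x":0.25,"y":0.26,"z":0.02,"az":1},{"x":0.25,"y":0.26,"z":0.02,"az":1},{"x":0.25,"y":0.26,"z":0.02,"az":1},{"x":0.25,"y":0.26,"z":0.02,"az":1},{"x":0.25,"y":0.26,"z":0.02,"az":1}]' 60
python3 -m jog '[{"x":0.259,"y":0.262,"z":-0.02,"az":1},{"x":0.259,"y":0.262,"z":-0.02,"az":1},{"x":0.259,"y":0.262,"z":-0.02,"az":1},{"x":0.259,"y":0.262,"z":-0.02,"az":1},{"x":0.259,"y":0.262,"z":-0.02,"az":1},{"x":0.259,"y":0.262,"z":-0.02,"az":1},{"x":0.259,"y":0.262,"z":-0.02,"az":1},{"x":0.259,"y":0.262,"z":-0.02,"az":1},{"x":0.259,"y":0.262,"z":-0.02,"az":1}]'
python3 -m jog '[{"az":0.224},{"az":0.224},{"az":0.224},{"az":0.224}]'
python3 - <<'E'
from h import *
np.set_printoptions(precision=4,suppress=True)
c=manip.calibration("wrist"); im=manip.camera("wrist"); cv2.imwrite("pics/w1.png",im[:,:,::-1]); np.save("w1.npy",c)
s=manip.read_state(); print(s["clock"],s["tool_pos"],s["orientation"],s["qpos"],s["ft_force"])
E
```

```text
0.15 [ 0.1359 -0.5325  0.2557] [[ 0.969   0.2472 -0.0002]
 [ 0.2472 -0.969   0.0013]
 [ 0.0002 -0.0013 -1.    ]] [-1.4552  0.3268 -0.1933  1.052  -0.      1.4366] [-0.1092  0.3002 -0.3373]invalid input at $[0]: expected keys x, y, z, ax, ay, az, hand
invalid input at $[0]: expected keys x, y, z, ax, ay, az, hand
invalid input at $[0]: expected keys x, y, z, ax, ay, az, hand
```

View pics/w1.png

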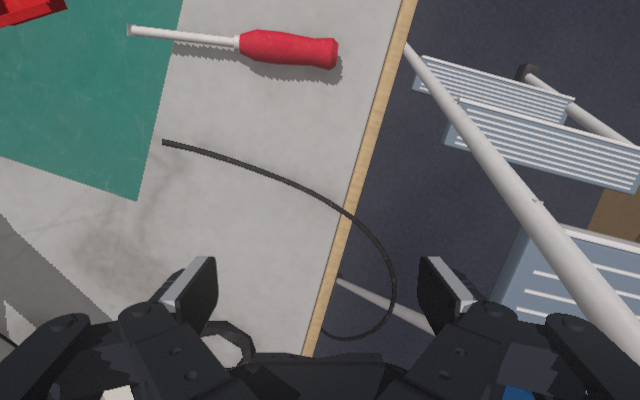

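The moves were refused because every key is required. The picture shows only the start view, with the fingers at the bottom. I'll resend with full rows.

```bash
python3 -m jog '[{"x":0.25,"y":0.26,"z":0.02,"ax":0,"ay":0,"az":1,"hand":85},{"x":0.25,"y":0.26,"z":0.02,"ax":0,"ay":0,"az":1,"hand":85},{"x":0.25,"y":0.26,"z":0.02,"ax":0,"ay":0,"az":1,"hand":85},{"x":0.25,"y":0.26,"z":0.02,"ax":0,"ay":0,"az":1,"hand":85},{"x":0.25,"y":0.26,"z":0.02,"ax":0,"ay":0,"az":1,"hand":85},{"x":0.25,"y":0.26,"z":0.02,"ax":0,"ay":0,"az":1,"hand":85},{"x":0.25,"y":0.26,"z":0.02,"ax":0,"ay":0,"az":1,"hand":85},{"x":0.25,"y":0.26,"z":0.02,"ax":0,"ay":0,"az":1,"hand":85}]' 60
python3 -m jog '[{"x":0.259,"y":0.262,"z":-0.02,"ax":0,"ay":0,"az":1,"hand":85},{"x":0.259,"y":0.262,"z":-0.02,"ax":0,"ay":0,"az":1,"hand":85},{"x":0.259,"y":0.262,"z":-0.02,"ax":0,"ay":0,"az":1,"hand":85},{"x":0.259,"y":0.262,"z":-0.02,"ax":0,"ay":0,"az":1,"hand":85},{"x":0.259,"y":0.262,"z":-0.02,"ax":0,"ay":0,"az":1,"hand":85},{"x":0.259,"y":0.262,"z":-0.02,"ax":0,"ay":0,"az":1,"hand":85},{"x":0.259,"y":0.262,"z":-0.02,"ax":0,"ay":0,"az":1,"hand":85},{"x":0.259,"y":0.262,"z":-0.02,"ax":0,"ay":0,"az":1,"hand":85},{"x":0.259,"y":0.262,"z":-0.02,"ax":0,"ay":0,"az":1,"hand":85}]'
python3 -m jog '[{"x":0,"y":0,"z":0,"ax":0,"ay":0,"az":0.224,"hand":85},{"x":0,"y":0,"z":0,"ax":0,"ay":0,"az":0.224,"hand":85},{"x":0,"y":0,"z":0,"ax":0,"ay":0,"az":0.224,"hand":85},{"x":0,"y":0,"z":0,"ax":0,"ay":0,"az":0.224,"hand":85}]'
python3 - <<'E'
from h import *
np.set_printoptions(precision=4,suppress=True)
s=manip.read_state(); print(s["clock"],s["tool_pos"],s["orientation"],s["qpos"],s["ft_force"])
c=manip.calibration("wrist"); im=manip.camera("wrist"); cv2.imwrite("pics/w2.png",im[:,:,::-1]); np.save("w2.npy",c)
E
```

```text
clock: 0.82
tool_pos: [0.3394, -0.3201, 0.2726]
orientation: [[0.726, 0.688, 0.002], [0.688, -0.726, 0.002], [0.003, -0.0, -1.0]]
ft_force: [-0.2, -0.3, 0.1]
gripper_width: 0.0849
grasp_force: 0.0
clock: 1.57
tool_pos: [0.544, -0.1138, 0.2554]
orientation: [[0.312, 0.95, -0.001], [0.95, -0.312, 0.0], [-0.0, -0.001, -1.0]]
ft_force: [-0.2, -0.3, 0.0]
gripper_width: 0.0852
grasp_force: 0.0
clock: 1.9
tool_pos: [0.5425, -0.1165, 0.2564]
orientation: [[0.211, 0.977, -0.0], [0.977, -0.211, -0.0], [-0.0, -0.0, -1.0]]
ft_force: [0.4, -0.1, 0.1]
gripper_width: 0.085
grasp_force: 0.0
1.9 [ 0.5425 -0.1165  0.2564] [[ 0.2113  0.9774 -0.0003]
 [ 0.9774 -0.2113 -0.0001]
 [-0.0002 -0.0002 -1.    ]] [-0.3444  0.3352 -0.1795  1.0563 -0.0002  1.4393] [ 0.3889 -0.051   0.1416]
```

View pics/w2.png

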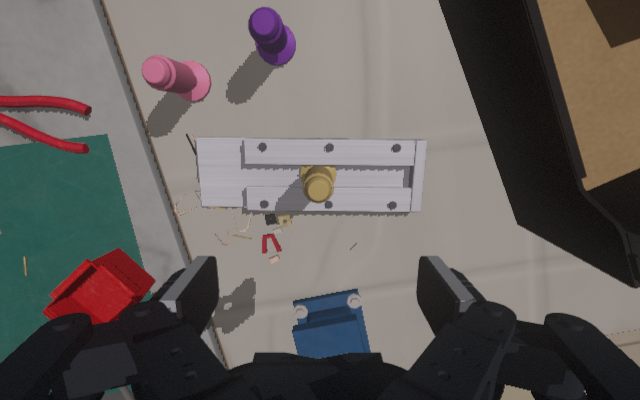

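The wrist picture shows the brass stem, top at about (319,188), between the lips. The rail is aligned with the finger-closing line. The landing's corners are at (196,138) and (201,208), and the stop end's at (426,141) and (421,212).

Run:
```python
from h import *
np.set_printoptions(precision=4,suppress=True)
c=np.load("w2.npy",allow_pickle=True).item()
for n,p,z in(("BL",(196,138),.006),("BR",(201,208),.006),("TL",(426,141),.0195),("TR",(421,212),.0195),("stem",(319,188),.094)): print(n,onz(c,p,z))
im=cv2.imread("pics/w2.png"); h=cv2.cvtColor(im,cv2.COLOR_BGR2HSV)
m=cv2.inRange(h,(15,90,60),(35,255,255)); m[:150]=0;m[212:]=0;m[:,:290]=0;m[:,350:]=0
ys,xs=np.nonzero(m); print(xs.min(),xs.max(),ys.min(),ys.max())
for y in range(ys.min(),ys.max()+1,4): print(y,xs[ys==y].min(),xs[ys==y].max())
```

```text
BL [ 0.4235 -0.0482  0.006 ]
BR [ 0.4053 -0.1244  0.006 ]
TL [ 0.6613 -0.1015  0.0195]
TR [ 0.6462 -0.177   0.0195]
stem [ 0.5451 -0.1109  0.094 ]
301 335 165 201
165 303 312
169 301 334
173 301 335
177 301 334
181 303 333
185 304 332
189 304 332
193 305 331
197 307 328
201 314 322
```

```bash
python3 -m jog '[{"x":0.002,"y":0.003,"z":-0.05,"ax":0,"ay":0,"az":0,"hand":85},{"x":0.002,"y":0.003,"z":-0.1,"ax":0,"ay":0,"az":0,"hand":85},{"x":0.002,"y":0.003,"z":-0.14,"ax":0,"ay":0,"az":0,"hand":80},{"x":0.002,"y":0.003,"z":-0.18,"ax":0,"ay":0,"az":0,"hand":70},{"x":0.002,"y":0.003,"z":-0.22,"ax":0,"ay":0,"az":0,"hand":60},{"x":0.002,"y":0.003,"z":-0.237,"ax":0,"ay":0,"az":0,"hand":50},{"x":0.002,"y":0.003,"z":-0.237,"ax":0,"ay":0,"az":0,"hand":45}]' 60
python3 -m jog '[{"x":0,"y":0,"z":0,"ax":0,"ay":0,"az":0,"hand":34},{"x":0,"y":0,"z":0,"ax":0,"ay":0,"az":0,"hand":30},{"x":0,"y":0,"z":0,"ax":0,"ay":0,"az":0,"hand":24},{"x":0,"y":0,"z":0,"ax":0,"ay":0,"az":0,"hand":24},{"x":0,"y":0,"z":0,"ax":0,"ay":0,"az":0,"hand":20},{"x":0,"y":0,"z":0,"ax":0,"ay":0,"az":0,"hand":20}]' 60
```

```text
clock: 2.53
tool_pos: [0.5416, -0.1126, 0.0632]
orientation: [[0.21, 0.978, -0.007], [0.978, -0.21, 0.002], [0.001, -0.007, -1.0]]
ft_force: [-0.7, 1.1, 1.0]
gripper_width: 0.0449
grasp_force: 0.0
clock: 3.03
tool_pos: [0.5457, -0.1135, 0.0682]
orientation: [[0.208, 0.978, 0.002], [0.978, -0.208, -0.001], [-0.001, 0.003, -1.0]]
ft_force: [-1.6, -0.3, 7.2]
gripper_width: 0.0267
grasp_force: 59.7
```

```bash
python3 -m jog '[{"x":-0.005,"y":0.001,"z":0.001,"ax":0,"ay":0,"az":0,"hand":20},{"x":-0.017,"y":0.0035,"z":0.001,"ax":0,"ay":0,"az":0,"hand":20},{"x":-0.03,"y":0.006,"z":0.001,"ax":0,"ay":0,"az":0,"hand":20},{"x":-0.043,"y":0.009,"z":0.001,"ax":0,"ay":0,"az":0,"hand":20},{"x":-0.043,"y":0.009,"z":0.001,"ax":0,"ay":0,"az":0,"hand":20}]' 60
```

```text
clock: 3.45
tool_pos: [0.5097, -0.1055, 0.0682]
orientation: [[0.208, 0.978, 0.001], [0.978, -0.208, -0.0], [-0.0, 0.001, -1.0]]
ft_force: [-2.6, 1.2, 4.8]
gripper_width: 0.0262
grasp_force: 59.7
```

```bash
python3 -m jog '[{"x":-0.012,"y":0.0025,"z":0.001,"ax":0,"ay":0,"az":0,"hand":20},{"x":-0.025,"y":0.0053,"z":0.001,"ax":0,"ay":0,"az":0,"hand":20},{"x":-0.038,"y":0.008,"z":0.001,"ax":0,"ay":0,"az":0,"hand":20},{"x":-0.051,"y":0.011,"z":0.001,"ax":0,"ay":0,"az":0,"hand":20},{"x":-0.064,"y":0.0138,"z":0.001,"ax":0,"ay":0,"az":0,"hand":20},{"x":-0.077,"y":0.0165,"z":0.001,"ax":0,"ay":0,"az":0,"hand":20},{"x":-0.091,"y":0.0195,"z":0.001,"ax":0,"ay":0,"az":0,"hand":20},{"x":-0.091,"y":0.0195,"z":0.001,"ax":0,"ay":0,"az":0,"hand":20},{"x":-0.091,"y":0.0195,"z":0.001,"ax":0,"ay":0,"az":0,"hand":20}]' 60
python3 - <<'E'
from h import *
a=manip.camera("side"); 
cv2.imwrite("pics/s2.png",cv2.resize(a[130:240,320:440,::-1],None,fx=5,fy=5,interpolation=cv2.INTER_CUBIC))
E
```

```text
clock: 4.2
tool_pos: [0.4375, -0.09, 0.0683]
orientation: [[0.208, 0.978, -0.0], [0.978, -0.208, 0.0], [0.0, -0.0, -1.0]]
ft_force: [-0.2, -0.1, -2.3]
gripper_width: 0.0265
grasp_force: 59.4
```

View pics/s2.png

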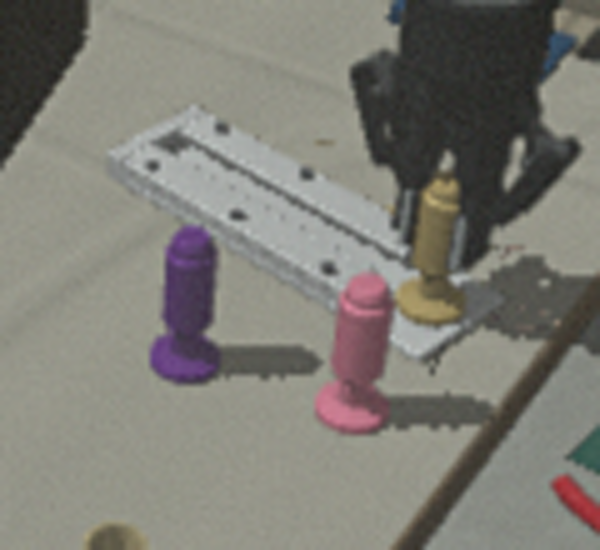

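The side picture shows the stem upright in the fingers on the bare landing, foot at crop (432,302), clear of the lips. Next I lift it and move to where the wrist camera can see the inspection camera.

```bash
python3 -m jog '[{"x":0,"y":0,"z":0.02,"ax":0,"ay":0,"az":0,"hand":20},{"x":0,"y":0,"z":0.06,"ax":0,"ay":0,"az":0,"hand":20},{"x":0,"y":0,"z":0.1,"ax":0,"ay":0,"az":0,"hand":20},{"x":0,"y":0,"z":0.14,"ax":0,"ay":0,"az":0,"hand":20},{"x":0.01,"y":0.03,"z":0.18,"ax":0,"ay":0,"az":0,"hand":20},{"x":0.03,"y":0.06,"z":0.22,"ax":0,"ay":0,"az":0,"hand":20},{"x":0.05,"y":0.1,"z":0.24,"ax":0,"ay":0,"az":0,"hand":20},{"x":0.07,"y":0.14,"z":0.26,"ax":0,"ay":0,"az":0,"hand":20},{"x":0.09,"y":0.18,"z":0.28,"ax":0,"ay":0,"az":0,"hand":20},{"x":0.11,"y":0.22,"z":0.29,"ax":0,"ay":0,"az":0,"hand":20},{"x":0.13,"y":0.26,"z":0.29,"ax":0,"ay":0,"az":0,"hand":20},{"x":0.14,"y":0.29,"z":0.29,"ax":0,"ay":0,"az":0,"hand":20}]' 60
python3 -m jog '[{"x":0.0,"y":0.01,"z":0,"ax":0,"ay":0,"az":0,"hand":20},{"x":0.0,"y":0.01,"z":0,"ax":0,"ay":0,"az":0,"hand":20},{"x":0.0,"y":0.01,"z":0,"ax":0,"ay":0,"az":0,"hand":20},{"x":0.0,"y":0.01,"z":0,"ax":0,"ay":0,"az":0,"hand":20}]' 60
python3 - <<'E'
from h import *
c=manip.calibration("wrist"); im=manip.camera("wrist"); cv2.imwrite("pics/w3.png",im[:,:,::-1]); np.save("w3.npy",c)
s=manip.read_state(); print(s["clock"],s["tool_pos"],s["qpos"])
E
```

```text
clock: 5.25
tool_pos: [0.5517, 0.1448, 0.3006]
orientation: [[0.206, 0.979, 0.002], [0.979, -0.206, 0.001], [0.001, 0.002, -1.0]]
ft_force: [-0.1, 0.1, -2.8]
gripper_width: 0.0272
grasp_force: 59.5
clock: 5.58
tool_pos: [0.5492, 0.1488, 0.2999]
orientation: [[0.208, 0.978, -0.001], [0.978, -0.208, -0.001], [-0.001, -0.001, -1.0]]
ft_force: [-0.2, 0.5, -1.9]
gripper_width: 0.0264
grasp_force: 59.6
5.6333 [0.54924927 0.14867147 0.30008687] [ 1.34832017e-01  3.38582100e-01 -6.18325449e-02  1.17125625e+00
 -3.95141661e-04  1.91607759e+00]
```

View pics/w3.png

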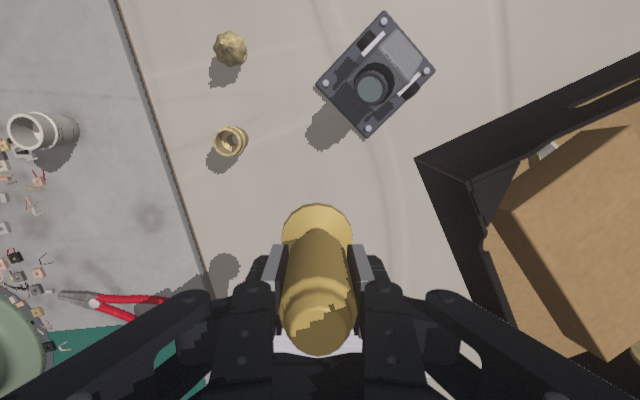

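The wrist view shows the grey camera at about (375,75) and its lens near (372,87), with the stem held at the bottom centre. I'll zoom in for exact pixels.

Run:
```python
import cv2
a=cv2.imread("pics/w3.png")[2:147,305:445]
a=cv2.convertScaleAbs(a,alpha=1.6,beta=20)
cv2.imwrite("pics/c3.png",cv2.resize(a,None,fx=4,fy=4,interpolation=cv2.INTER_CUBIC))
```

```text
(no output)
```

View pics/c3.png

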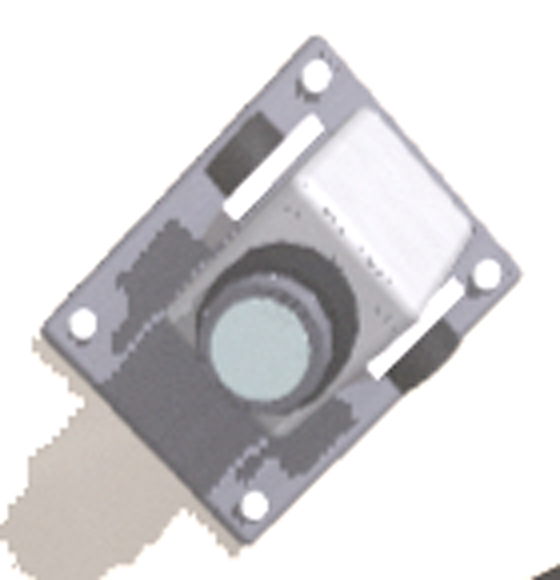

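The crop shows the lens glass centred at (259,349). The foot corners are (318,40), (518,272), (245,540) and (45,332), and the foot's screws are symmetric about it.

Run:
```python
from h import *
np.set_printoptions(precision=4,suppress=True)
c=np.load("w3.npy",allow_pickle=True).item(); T=manip.calibration("top"); S=manip.calibration("side")
k=lambda u,v:(305+u/4-.4,2+v/4-.4)
for nm,Q in(("corner",((45,332),(318,40),(518,272),(245,540))),("screw",((83,323),(316,77),(488,275),(254,503)))):
  for z in(.008,.012):
    C=np.array([onz(c,k(*p),z)[:2] for p in Q]); print(nm,z,C.mean(0))
    print([ (round(np.linalg.norm(e),4),round(np.degrees(np.arctan2(e[1],e[0])),2)) for e in (np.roll(C,-1,0)-C)])
print("lens wrist z98",onz(c,k(259,349),.098))
g=lambda u,v:(270+(u-400)*70/320-.4,140+v*70/320-.4)
print("top z98",onz(T,g(565,155),.098),"two",two(T,g(565,155),c,k(259,349)),two(S,(283,204),c,k(259,349)))
im=cv2.imread("pics/w3.png")
```

```text
corner 0.008 [0.6353 0.2402]
[(np.float64(0.1059), np.float64(33.27)), (np.float64(0.0842), np.float64(-56.52)), (np.float64(0.1058), np.float64(-146.94)), (np.float64(0.0839), np.float64(123.54))]
corner 0.012 [0.6346 0.24  ]
[(np.float64(0.1049), np.float64(33.27)), (np.float64(0.0834), np.float64(-56.52)), (np.float64(0.1048), np.float64(-146.94)), (np.float64(0.083), np.float64(123.54))]
screw 0.008 [0.6366 0.2408]
[(np.float64(0.09), np.float64(33.06)), (np.float64(0.0724), np.float64(-56.5)), (np.float64(0.0901), np.float64(-147.32)), (np.float64(0.0718), np.float64(123.45))]
screw 0.012 [0.6359 0.2405]
[(np.float64(0.0891), np.float64(33.06)), (np.float64(0.0717), np.float64(-56.5)), (np.float64(0.0892), np.float64(-147.32)), (np.float64(0.0711), np.float64(123.45))]
lens wrist z98 [0.6132 0.2257 0.098 ]
top z98 [0.6136 0.2251 0.098 ] two (array([0.613 , 0.2254, 0.0998]), np.float64(0.00047236410201236364)) (array([0.6143, 0.2263, 0.0953]), np.float64(0.0012109967760348878))
```

Run:
```python
from h import *
np.set_printoptions(precision=4,suppress=True)
c=np.load("w3.npy",allow_pickle=True).item()
im=cv2.imread("pics/w3.png"); h=cv2.cvtColor(im,cv2.COLOR_BGR2HSV)
m=cv2.inRange(h,(15,90,50),(35,255,255)); m[:195]=0;m[260:]=0;m[:,:270]=0;m[:,365:]=0
for y in range(200,240,3):
    x=np.nonzero(m[y])[0]; print(y,(x.min(),x.max(),(x.min()+x.max())/2) if len(x) else None)
y0=np.nonzero(m[:,310:325].any(1))[0].min(); print("top row",y0)
s=manip.read_state(); R=s["orientation"]; t=s["tool_pos"]
P=np.array(c["pose"])
for d in(.060,.062,.064):
    o,r=ray(c,(317,y0)); o=R.T@(o-t); r=R.T@r; X=o+r*(d-o[2])/r[2]; print(d,"edge in tool",X,"centre x",X[0]-.02)
a=np.radians(33.2);e=np.radians(55)
L=np.array([.6135,.2256,.098]); A=np.array([-np.cos(e)*np.cos(a),-np.cos(e)*np.sin(a),np.sin(e)])
n=np.cross(-R[:,2]*-1*-1, A); n=np.cross(R[:,2],-A); ang=np.arcsin(np.linalg.norm(n)); rv=n/np.linalg.norm(n)*ang
print("rotvec units",rv/.5,np.degrees(ang)); Rt=cv2.Rodrigues(rv)[0]@R; print(Rt)
tgt=L+.1*A+.062*A; print("TCP",tgt,"shift units",(tgt-t)/.8)
```

```text
200 None
203 (np.int64(316), np.int64(318), np.float64(317.0))
206 (np.int64(302), np.int64(331), np.float64(316.5))
209 (np.int64(298), np.int64(335), np.float64(316.5))
212 (np.int64(293), np.int64(340), np.float64(316.5))
215 (np.int64(291), np.int64(343), np.float64(317.0))
218 (np.int64(289), np.int64(345), np.float64(317.0))
221 (np.int64(286), np.int64(347), np.float64(316.5))
224 (np.int64(285), np.int64(349), np.float64(317.0))
227 (np.int64(284), np.int64(349), np.float64(316.5))
230 (np.int64(283), np.int64(350), np.float64(316.5))
233 (np.int64(283), np.int64(350), np.float64(316.5))
236 (np.int64(282), np.int64(351), np.float64(316.5))
239 (np.int64(282), np.int64(351), np.float64(316.5))
top row 203
0.06 edge in tool [ 0.0203 -0.0003  0.06  ] centre x 0.0003112274964343943
0.062 edge in tool [ 0.0198 -0.0003  0.062 ] centre x -0.00022264549247486345
0.064 edge in tool [ 0.0192 -0.0003  0.064 ] centre x -0.0007565184813841282
rotvec units [ 0.67   -1.0239 -0.    ] 35.05497509727108
[[ 0.1014  0.8714  0.4799]
 [ 0.9076 -0.2786  0.3141]
 [ 0.4074  0.4037 -0.8192]]
TCP [0.5357 0.1747 0.2307] shift units [-0.0169  0.0326 -0.0867]
```

```bash
python3 -m jog '[{"x":-0.008,"y":0.01,"z":0,"ax":0.11,"ay":-0.17,"az":0,"hand":20},{"x":-0.017,"y":0.02,"z":0,"ax":0.22,"ay":-0.34,"az":0,"hand":20},{"x":-0.017,"y":0.0325,"z":0,"ax":0.335,"ay":-0.512,"az":0,"hand":20},{"x":-0.017,"y":0.0325,"z":0,"ax":0.335,"ay":-0.512,"az":0,"hand":20}]' 60
python3 -m jog '[{"x":0,"y":0,"z":0,"ax":0.11,"ay":-0.17,"az":0,"hand":20},{"x":0,"y":0,"z":-0.01,"ax":0.22,"ay":-0.34,"az":0,"hand":20},{"x":0,"y":0,"z":-0.03,"ax":0.335,"ay":-0.512,"az":0,"hand":20},{"x":0,"y":0,"z":-0.05,"ax":0.335,"ay":-0.512,"az":0,"hand":20},{"x":0,"y":0,"z":-0.07,"ax":0.335,"ay":-0.512,"az":0,"hand":20},{"x":0,"y":0,"z":-0.087,"ax":0.335,"ay":-0.512,"az":0,"hand":20},{"x":0,"y":0,"z":-0.087,"ax":0.335,"ay":-0.512,"az":0,"hand":20},{"x":0,"y":0,"z":-0.087,"ax":0.335,"ay":-0.512,"az":0,"hand":20},{"x":0,"y":0,"z":-0.087,"ax":0.335,"ay":-0.512,"az":0,"hand":20},{"x":0,"y":0,"z":-0.087,"ax":0.335,"ay":-0.512,"az":0,"hand":20}]' 60
python3 - <<'E'
from h import *
np.set_printoptions(precision=4,suppress=True)
s=manip.read_state(); print(s["clock"],s["tool_pos"],s["orientation"][:,2],s["qvel"])
c=manip.calibration("wrist"); np.save("w4.npy",c); im=manip.camera("wrist"); sd=manip.camera("side")
cv2.imwrite("pics/w4.png",im[:,:,::-1])
o=np.zeros((400,800,3),np.uint8); o[:,:400]=im[:,120:520]; o[:,400:]=cv2.resize(sd[110:270,200:360],(400,400),interpolation=cv2.INTER_CUBIC)
cv2.imwrite("pics/f4.png",o[:,:,::-1])
for n in("side","wrist"): 
    C=manip.calibration(n); print(n,proj(C,[.6135,.2256,.098]),proj(C,s["tool_pos"]+.062*s["orientation"][:,2]))
E
```

```text
clock: 5.97
tool_pos: [0.5307, 0.1744, 0.2976]
orientation: [[0.182, 0.951, 0.249], [0.96, -0.227, 0.165], [0.213, 0.209, -0.954]]
ft_force: [-1.2, -0.2, -3.7]
gripper_width: 0.0268
grasp_force: 59.9
clock: 6.8
tool_pos: [0.5374, 0.1756, 0.2322]
orientation: [[0.1, 0.87, 0.482], [0.908, -0.278, 0.314], [0.407, 0.407, -0.818]]
ft_force: [0.1, -0.1, -1.9]
gripper_width: 0.0264
grasp_force: 60.1
6.8 [0.5374 0.1756 0.2322] [ 0.4822  0.3139 -0.8179] [ 0.0064 -0.0058 -0.0118 -0.0101  0.0026  0.0008]
side [283.7301 203.1467] [305.5419 175.3001]
wrist [316.1922 196.5329] [319.3355 235.8212]
```

View pics/f4.png

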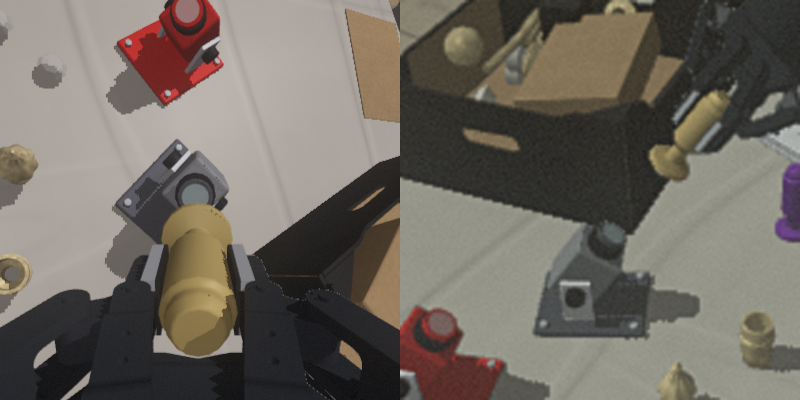

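The left panel shows the lens at wrist pixel about (316,193), next to the foot. The right panel shows the stem leaning with its foot facing the lens. I'll check the lens position once more in this closer view.

Run:
```python
import cv2
a=cv2.imread("pics/w4.png")[160:235,270:370]
cv2.imwrite("pics/c4.png",cv2.resize(cv2.convertScaleAbs(a,alpha=1.5),None,fx=8,fy=8,interpolation=cv2.INTER_CUBIC))
```

```text
(no output)
```

View pics/c4.png

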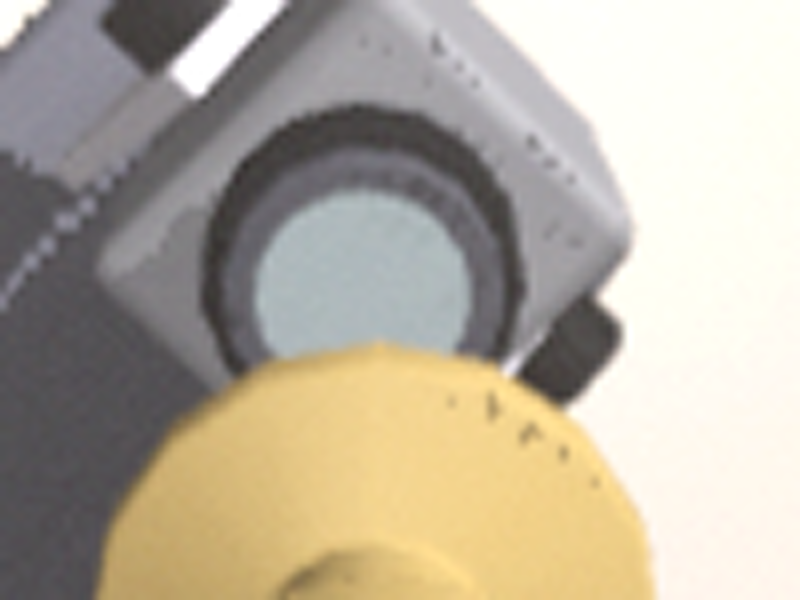

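```bash
python3 -m jog '[{"x":0,"y":0,"z":0,"ax":0,"ay":0,"az":0,"hand":20},{"x":0,"y":0,"z":0,"ax":0,"ay":0,"az":0,"hand":20},{"x":0,"y":0,"z":0,"ax":0,"ay":0,"az":0,"hand":20},{"x":0,"y":0,"z":0,"ax":0,"ay":0,"az":0,"hand":20},{"x":0,"y":0,"z":0,"ax":0,"ay":0,"az":0,"hand":20},{"x":0,"y":0,"z":0,"ax":0,"ay":0,"az":0,"hand":20}]' 60
python3 - <<'E'
from h import *
np.set_printoptions(precision=4,suppress=True)
s=manip.read_state(); R=s["orientation"]
a=np.radians(33.2);e=np.radians(55)
A=np.array([-np.cos(e)*np.cos(a),-np.cos(e)*np.sin(a),np.sin(e)])
L=np.array([.6135,.2256,.098])+R[:,1]*-.0005
F=s["tool_pos"]+.062*R[:,2]; d=F-L; print(s["tool_pos"],"dist",d@A,"off",d-(d@A)*A,"tilt",np.degrees(np.arccos(-R[:,2]@A)),s["qvel"])
print("corr units",(.1*A-d)/.8)
E
```

```text
clock: 7.4
tool_pos: [0.5359, 0.1759, 0.2307]
orientation: [[0.1, 0.871, 0.481], [0.908, -0.277, 0.315], [0.407, 0.405, -0.819]]
ft_force: [0.4, 0.4, -4.1]
gripper_width: 0.0266
grasp_force: 60.1
[0.5359 0.1759 0.2307] dist 0.09951726741843739 off [0.0004 0.0009 0.0006] tilt 0.052318119653323204 [ 0.0008  0.0018 -0.     -0.0016 -0.0001  0.0011]
corr units [-0.0008 -0.0013 -0.0002]
```

```bash
python3 -m jog '[{"x":-0.001,"y":-0.001,"z":0,"ax":0,"ay":0,"az":0,"hand":20},{"x":-0.001,"y":-0.001,"z":0,"ax":0,"ay":0,"az":0,"hand":20},{"x":-0.001,"y":-0.001,"z":0,"ax":0,"ay":0,"az":0,"hand":20},{"x":-0.001,"y":-0.001,"z":0,"ax":0,"ay":0,"az":0,"hand":20},{"x":-0.001,"y":-0.001,"z":0,"ax":0,"ay":0,"az":0,"hand":20},{"x":-0.001,"y":-0.001,"z":0,"ax":0,"ay":0,"az":0,"hand":20}]' 60
python3 -c "
from rig import manip
print(manip.close_job())"
```

```text
clock: 7.9
tool_pos: [0.5352, 0.1751, 0.2307]
orientation: [[0.1, 0.871, 0.481], [0.908, -0.278, 0.314], [0.407, 0.405, -0.819]]
ft_force: [0.2, 0.5, -2.4]
gripper_width: 0.0267
grasp_force: 60.1
the job is handed in; nothing more can be done
None
```

The stem was slid out of the rail, lifted, and handed in at 7.9 s, gripped at 60 N in front of the inspection camera; by my measurements the foot is about 10 cm from the lens, centred within about 1 mm and square to it within about 1°.

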